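Free the left-hand shaker clamp, inspect the well plates and rack them

TASK

The well plates on the shaker deck are trapped under its clamp jaws; the clamp knob has a left-hand thread, so turn it clockwise until the clamp is fully open, and never tighten it further while a plate is in it. Then, from the narrowest plate to the widest, lift each plate to the viewing mark (level, centred between the two pointer tips, which point at its long sides), hold it still there for two seconds, and lay it flat on the sloped rack with its length running up the slope. Finally turn the knob anticlockwise until the empty clamp is fully home again; leave the other things on the worktop where they are.

Things in the scene. Friction and masses are not known exactly. Their poses are not given: they have to be found in the camera images.
- clamp_knob (a joint): angle (rad) of the clamp knob. LEFT-HAND thread: it grows as the knob turns CLOCKWISE seen from above, which loosens. 0 = fully home (stop), 3.0 = fully open (stop); starts at 0.3 to 0.5 with the plates trapped. Light friction (0.06 N m), stays where left. Each rad moves both jaws 4 mm outward; the lips clear the plates from about 2.3 rad
- knob_grip (a point): on the knob's vertical axis, at the middle height of its grip bar (about 81 mm above the worktop): black bar 68 mm long (this point's x), 18 mm wide (y), 26 mm high, turning with the knob; a half turn looks the same. Under the bar a round hub 20 mm high on a housing 62 mm square; nothing else at that height within 50 mm
- clamp_deck: grey shaker deck 160 x 270 mm, fixed; origin on the worktop under the middle of the plate row. x = along the plates, away from the knob (which is at x = -118 mm); y = along the row. The plates lie on its rubber top at z = 22 mm, side by side at y = -90, 0 and +90 mm (any order), each between two low ribs, 3 mm high, 68 mm apart
- jaw_back: dark steel jaw, 250 mm long along the deck's y, at the +x ends of the plates; origin as the deck's, but shifted along deck x by 4 mm per rad of the knob. Inner face at its x = +48.5 mm; its lip, at 42 to 47 mm height, reaches in to x = +41.5 mm, 2 mm above the plates' tops. A plate shoved against a jaw sits under its lip: draw it to the middle before lifting
- jaw_front: the mirror image at the -x ends (knob side): inner face at its x = -48.5 mm, lip to x = -41.5 mm; moves to deck -x as the knob loosens
- view_mark (a point): the marked viewing point: midway between the tips of two pointers on steel posts, 120 mm above the worktop over a light panel. A plate is viewed when its own middle is here
- view_stand: fixed viewing stand: light panel 80 x 170 mm, 13 mm high, origin on the worktop under its middle; two posts (8 mm thick, 126 mm high) stand at y = +-75 mm, their pointers reach in to y = +-59 mm. y runs from post to post; a viewed plate has its length along x, square to that line, so that each pointer points at one of its long sides
- rack_board: sloped board of the fixed rack. Origin at the middle of its upper face (66 mm above the worktop), z = its normal, x = up the slope (0.31 rad, rising away from the robot), y = width. Free face: x = -52 (lip 10 mm high at the lower edge) to +58 mm, y = +-132 mm between cheeks 4 mm high. Room for three plates side by side, e.g. at y = -78, 0, +78; against the lip a plate's origin is at x = -4 mm
- plate_narrow: lidded well plate of pale plastic, 96 mm long (its x), 40 mm wide (its y), 18 mm high, 60 to 130 g, rigid with its lid; origin at the middle of its underside. Told apart by width only: this is the narrow one (40 mm). None if absent
- plate_narrow_mid (a point): middle of the narrow plate's solid, 9 mm above its underside
- plate_medium: lidded well plate of pale plastic, 96 mm long (its x), 50 mm wide (its y), 18 mm high, 60 to 130 g, rigid with its lid; origin at the middle of its underside. Told apart by width only: this is the medium one (50 mm). None if absent
- plate_medium_mid (a point): middle of the medium plate's solid, 9 mm above its underside
- plate_wide: lidded well plate of pale plastic, 96 mm long (its x), 62 mm wide (its y), 18 mm high, 60 to 130 g, rigid with its lid; origin at the middle of its underside. Told apart by width only: this is the wide one (62 mm). None if absent
- plate_wide_mid (a point): middle of the wide plate's solid, 9 mm above its underside
- timer: white kitchen-style timer 58 x 58 x 19 mm, bystander, not to be moved
- calculator: calculator 125 x 72 x 14 mm, bystander, not to be moved
- forceps: steel forceps 125 mm long, bystander, not to be moved
- reagent_b: white reagent bottle with blue cap, 62 x 120 mm, bystander, not to be moved
- gel_pen: black pen, 142 mm, bystander, not to be moved
Things that resemble listed ones, but are neither listed nor needed, are in the scene too. Leave any red look-alike of the plate_narrow alone.

How it is judged:
By the outcome, as a careful person would: the job done as asked, in the order asked, and still so for the second after the job is handed in, with the robot touching nothing.
Of plate_narrow, plate_medium, plate_wide only 2 to 3 are there at a start; the rules pass over those that are not, and their reading is None.
At some moment in a run one of plate_narrow, plate_medium, plate_wide may be knocked a few centimetres aside while the robot is not near it.
Once in a run the grip may slacken for a moment while it holds something.
It also fails if it takes over 210 s, if anything falls off the work surface, if the arm or the gripper's body presses on something with over 40 N, if the wrist force passes 120 N, or if a joint passes its speed limit or range.

ROBOT

A 6-joint arm with a two-finger parallel gripper is mounted at the origin on a cart in front of the work surface, level with it; the furniture and walls round the work are solid. World frame = base frame: x ahead of the robot, y to its left, z up, the work surface at z = 0. Lengths are in m, angles in degrees, forces in N, time in s.
With the tool pointing down it reaches from about 0.35 to 0.925 m from the base axis. Payload 6.4 kg.
Tool frame: the origin (TCP) lies at the very end of the fingers, on their centre line; the grasp point (between the pads) lies 19 mm behind it (arm.pinch_z is the distance from the TCP to the grasp point, in m); z points along the fingers, y is the line along which they close (so a half turn about z gives the same grasp; the last joint's range is limited). The gripper opens to 85 mm and grips with 20 to 120 N. Pads are 22 mm wide; open, the fingers measure 114 mm over their backs; the gripper's body (76 mm by 85 mm) begins 54 mm behind the grasp point. The pads swing forward as they close: fully open they stand 13 mm farther back than shut.
Start: joints at [-77.183, 14.043, 89.255, -0, 76.702, -9.975], TCP at [0.252, -0.599, 0.231] pointing down, gripper open.
Joint ranges: [-179.41, 179.41], [-58.25, 129.5], [7.25, 145.43], [-54.29, 234.29], [11.92, 165.04], [-157.13, 157.13]. Speed limits (degrees/s): [147.25, 147.25, 180, 180, 180, 180].

INTERFACE

Orientations are given as [roll, pitch, yaw] about the fixed x, y, z axes, in that order (R = Rz(yaw) Ry(pitch) Rx(roll)).
In Python, from rig import arm, planner, grab_frame, get_calibration, workorder gives the robot as it stands. The module is installed in compiled form; this text tells all that it offers. Calls block until the motion is done:
- arm.move_pose(position, orientation): joint-space move of the TCP to a pose.
- arm.move_straight(position, attitude=None, speed=0.15, threshold=None): straight line of the TCP; attitude=None keeps the orientation; speed is the mean speed in m/s. With threshold (N) it stops when the force on the tool has changed by that much, and returns True; else False.
- arm.set_joints(angles): joint-space move.
- arm.open_gripper() and arm.close(grasp_force=None): open the fingers fully, or close them until they stop; grasp_force is the grip in N (None keeps the last).
- arm.wait(seconds).
- planner.inverse_kinematics(position, orientation): joint angles nearest the present ones, or None.
- arm.read_state(): the state.
- grab_frame(name): name is "side" or "top"; returns (picture, depth): 384x512x3 uint8, red, green, blue; 384x512 float32, m along the optical axis (not along the pixel's ray), 0 where there is no reading.
- get_calibration(name): a dict with "fx", "fy", "cx", "cy" (pixels), "k1" (the pictures are not rectified: a ray, as slopes to the right and down, at radius r is drawn at 1 + k1 r^2 times it, then the intrinsics apply), "cam_to_world" (4x4, takes a point from camera to world coordinates). Camera axes: x right, y down, z forward; pixel columns grow to the right and rows downward; lengths in m; the calibration is good to about 2 mm. A picture is of the moment at which its call begins. get_calibration takes no time and is no camera call.
A pose or a line that the arm cannot do raises arm.MotionError and nothing moves.
- workorder.sign_off(): hands the job in; it is judged then, once.
The state is a dict: "time": time; "joint_positions": joint angles; "joint_vel": joint speeds; "joint_torque": joint torques, N m; "tool_pos": TCP position; "orientation": TCP orientation; "force": force on the tool from outside, world axes, zero at the start; "torque": the same for the moment, N m; "grip_width": finger opening in m; "grasp_force": force on a finger pad.
Only numpy, scipy, OpenCV 4.12 (cv2) and the standard library are available. Lean on these libraries where they do the work, as an engineer would, in place of code of your own. Each camera call takes 0.05 s, during which the arm holds its last target. There are 200 camera calls.

## Working session

There is one attempt and no reset: what is moved stays moved. The work goes in short steps, each a Python script; the robot and the scene stay as the last script left them, time stands still between calls to the robot, and variables do not carry over. Pictures are saved under pics/ and viewed, at most 14 in all, crops included, and the job is handed in when it is done.

```bash
mkdir -p pics
cat > h.py <<'E'
import numpy as np, cv2
from rig import arm, planner, grab_frame, get_calibration, workorder
def snap(cam,name,crop=None,scale=1):
    p,d=grab_frame(cam); np.savez('last_%s.npz'%cam,p=p,d=d)
    im=p[:,:,::-1]
    if crop: u0,v0,u1,v1=crop; im=im[v0:v1,u0:u1]
    cv2.imwrite('pics/%s.png'%name,cv2.resize(im,None,fx=scale,fy=scale,interpolation=cv2.INTER_CUBIC))
    return p,d
def rays(cam,uv):
    c=get_calibration(cam);K=np.array([[c['fx'],0,c['cx']],[0,c['fy'],c['cy']],[0,0,1.]])
    uv=np.asarray(uv,float).reshape(-1,1,2)
    n=cv2.undistortPoints(uv,K,np.array([c['k1'],0,0,0.]))
    x=(uv.reshape(-1,2)-[c['cx'],c['cy']])/[c['fx'],c['fy']]
    s=x.copy()
    for _ in range(20): s=x/(1+c['k1']*(s**2).sum(1,keepdims=True))
    return np.c_[s,np.ones(len(s))],np.array(c['cam_to_world'])
def atz(cam,uv,z):
    r,T=rays(cam,uv); d=r@T[:3,:3].T; o=T[:3,3]
    return o+d*((z-o[2])/d[:,2])[:,None]
def cloud(cam,d):
    h,w=d.shape; v,u=np.mgrid[:h,:w]
    r,T=rays(cam,np.c_[u.ravel(),v.ravel()])
    P=(r*d.reshape(-1,1))@T[:3,:3].T+T[:3,3]
    P[d.ravel()==0]=np.nan
    return P.reshape(h,w,3)
E
python3 - <<'E'
from h import *
for c in('top','side'):
    snap(c,c+'0',scale=1.5); k=get_calibration(c);print(k)
print(arm.read_state(),arm.pinch_z)
E
```

```text
{'fx': 437.8937363390015, 'fy': 437.8937363390015, 'cx': 241.5325825461846, 'cy': 191.1170679245343, 'k1': -0.04681741714493628, 'cam_to_world': array([[ 2.77644594e-04, -9.82341857e-01,  1.87094628e-01,
         2.82656134e-01],
       [-9.99962760e-01,  1.34108273e-03,  8.52528999e-03,
        -1.07971106e-01],
       [-8.62565857e-03, -1.87090027e-01, -9.82304902e-01,
         1.63890309e+00],
       [ 0.00000000e+00,  0.00000000e+00,  0.00000000e+00,
         1.00000000e+00]])}
{'fx': 441.9215102588079, 'fy': 441.9215102588079, 'cx': 254.38602191027232, 'cy': 191.38614484996097, 'k1': -0.09262133335738035, 'cam_to_world': array([[-0.99385696, -0.09788987,  0.05163242,  0.49008962],
       [-0.11040652,  0.84465252, -0.5238058 ,  0.89931311],
       [ 0.00766383, -0.5262886 , -0.85027147,  1.69467245],
       [ 0.        ,  0.        ,  0.        ,  1.        ]])}
{'time': 0.1, 'joint_positions': array([-7.71848051e+01,  1.40812259e+01,  8.93167215e+01, -1.47770389e-03,
        7.67025582e+01, -9.97489467e+00]), 'joint_vel': array([-0.00696604, -0.21141577, -0.21619616, -0.01218847, -0.01410935,
       -0.01178801]), 'joint_torque': array([-1.11855767e-03, -4.30672181e+01, -3.27129185e+01, -1.83975503e-04,
        2.84080750e-03,  2.51853194e-06]), 'tool_pos': array([ 0.25167243, -0.5987626 ,  0.23028945]), 'orientation': array([-1.79900765e+02, -1.59934609e-02,  2.27904169e+01]), 'force': array([-0.00794254,  0.0465873 ,  0.53663767]), 'torque': array([ 0.00028898,  0.0300588 , -0.00935866]), 'grasp_force': 0.0, 'grip_width': 0.08590220793307767} 0.0187
```

View pics/top0.png

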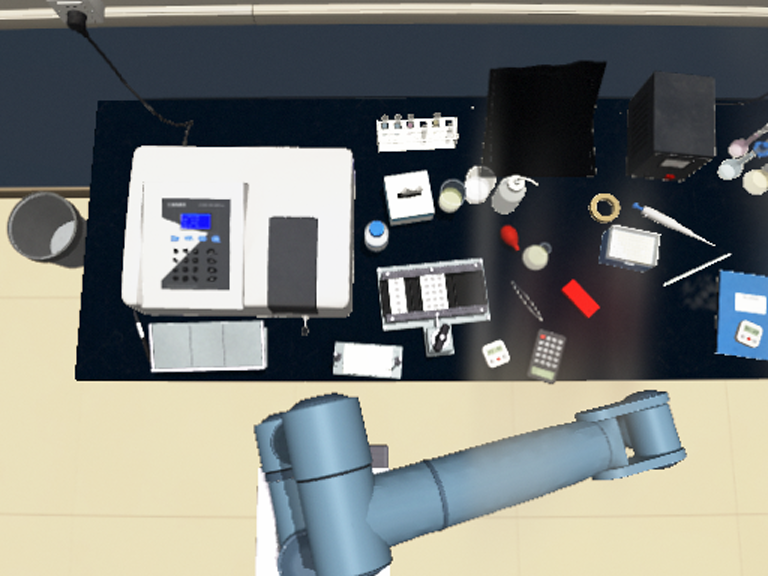

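View pics/side0.png

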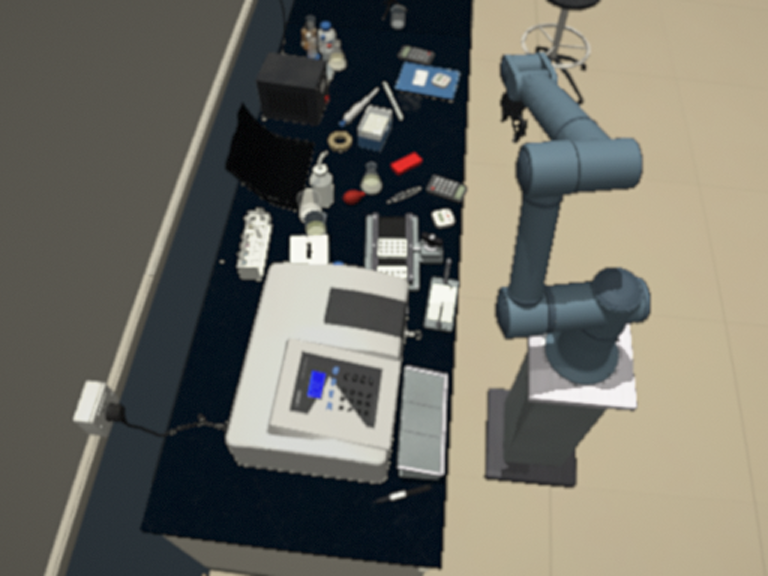

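The top view shows the deck at about (432,293) in the 1.5x picture, with two plates in it (left and middle slots). The knob is at (440,338), the view stand at (367,360) and the rack at (208,346). A red decoy lies at (580,298). I'll enlarge these areas.

Run:
```python
from h import *
p=np.load('last_top.npz')['p']; d=np.load('last_top.npz')['d']
def crop(n,u0,v0,u1,v1,s):
    cv2.imwrite('pics/%s.png'%n,cv2.resize(p[v0:v1,u0:u1,::-1],None,fx=s,fy=s,interpolation=cv2.INTER_CUBIC))
crop('deck0',215,165,335,255,6.5)
crop('rack0',80,205,200,255,6.5)
C=cloud('top',d)
# heights on a coarse grid across deck & rack
np.set_printoptions(linewidth=250)
print('deck row'); print(np.round(1000*C[196,248:330:2,2]))
print(np.round(1000*C[200:245:2,292,2]))
for u in (105,138,170): print('rack',np.round(1000*C[212:250:2,u]).tolist())
```

```text
deck row
[-1.  8. -0. 23. 21. 19. 45. 30. 42. 43. 37. 23. 20. 20. 20. 24. 24. 33. 43. 36. 41. 40. nan 39. 38. 29. 19. 21. 20. 20. 22. 23. 13. 25. 17. 14. 17. 24. 22. -1. -2.]
[36. 45. 39. 43. 47. 50. 15. 40. 38. 49. 59. 57. 86. 90. 96. 94. 91. 92. 20. -9.  2. -2. -8.]
rack [[515.0, 426.0, -1.0], [508.0, 427.0, -4.0], [488.0, 397.0, 85.0], [480.0, 396.0, 88.0], [474.0, 398.0, 78.0], [467.0, 398.0, 77.0], [460.0, 399.0, 74.0], [454.0, 400.0, 70.0], [447.0, 402.0, 63.0], [439.0, 400.0, 68.0], [432.0, 401.0, 64.0], [425.0, 400.0, 63.0], [418.0, 401.0, 61.0], [411.0, 401.0, 58.0], [404.0, 399.0, 63.0], [397.0, 401.0, 57.0], [390.0, 403.0, 49.0], [382.0, 398.0, 62.0], [379.0, 419.0, -4.0]]
rack [[514.0, 298.0, 6.0], [507.0, 298.0, 3.0], [488.0, 277.0, 85.0], [481.0, 278.0, 82.0], [474.0, 278.0, 82.0], [468.0, 279.0, 75.0], [461.0, 280.0, 68.0], [454.0, 280.0, 68.0], [446.0, 279.0, 72.0], [439.0, 278.0, 73.0], [433.0, 281.0, 60.0], [426.0, 281.0, 58.0], [419.0, 281.0, 56.0], [412.0, 282.0, 52.0], [405.0, 282.0, 53.0], [397.0, 281.0, 54.0], [391.0, 282.0, 47.0], [383.0, 279.0, 59.0], [379.0, 293.0, 3.0]]
rack [[515.0, 177.0, -0.0], [496.0, 162.0, 84.0], [488.0, 162.0, 83.0], [481.0, 162.0, 81.0], [475.0, 163.0, 76.0], [468.0, 163.0, 76.0], [460.0, 162.0, 78.0], [454.0, 164.0, 67.0], [446.0, 163.0, 72.0], [440.0, 164.0, 65.0], [433.0, 164.0, 64.0], [426.0, 164.0, 59.0], [419.0, 164.0, 60.0], [411.0, 164.0, 62.0], [405.0, 166.0, 48.0], [398.0, 166.0, 48.0], [391.0, 165.0, 50.0], [383.0, 164.0, 54.0], [379.0, 173.0, -0.0]]
```

View pics/deck0.png

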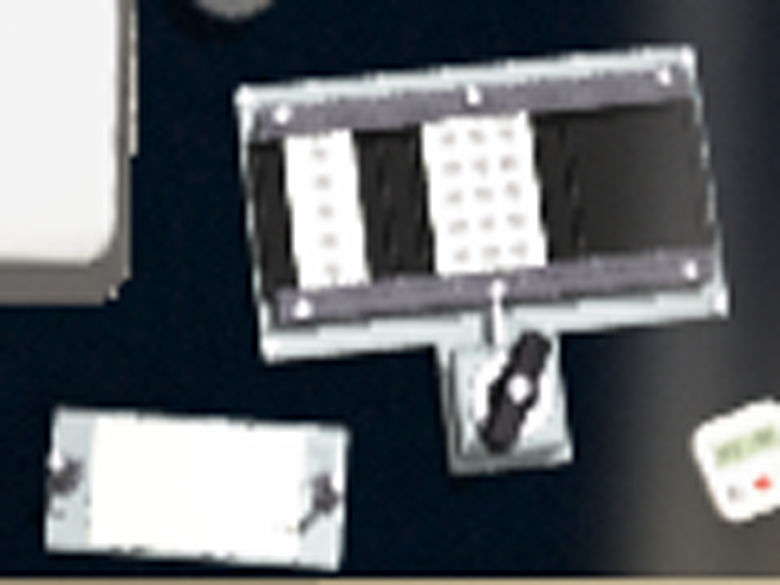

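View pics/rack0.png

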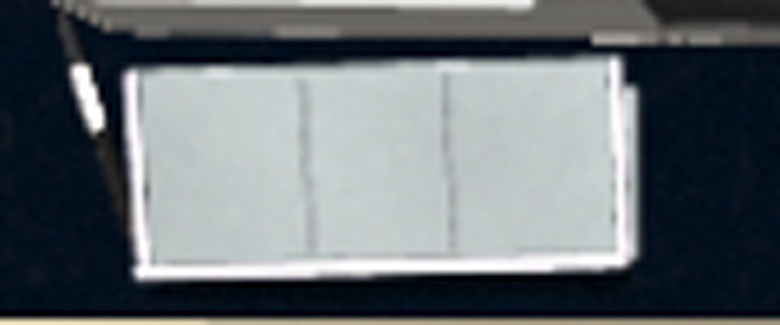

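```bash
cat > loc.py <<'E'
from h import *
def c2p(xy,u0,v0,s): return (np.asarray(xy,float)+.5)/s-.5+[u0,v0]
np.set_printoptions(precision=4,suppress=True)
D=lambda xy,z: atz('top',c2p(xy,215,165,6.5),z)
R=lambda xy,z: atz('top',c2p(xy,80,205,6.5),z)
E
python3 - <<'E'
from loc import *
c=D([(238,92),(690,50),(727,310),(268,358)],0.020)
print('deck',c,'mid',c.mean(0)); 
print('edges',[np.linalg.norm(c[i]-c[i-1]) for i in range(4)],'yaw row',[np.degrees(np.arctan2(*(a-b)[1::-1])) for a,b in((c[0],c[1]),(c[3],c[2]),(c[0],c[3]),(c[1],c[2]))])
k=D([(537,340),(493,448),(519,388)],0.094);print('knob',k,(k[0]+k[1])/2,np.degrees(np.arctan2(*(k[0]-k[1])[1::-1])))
s=D([(55,410),(348,428),(338,568),(47,550)],0.013);print('stand',s,s.mean(0),[np.linalg.norm(s[i]-s[i-1]) for i in range(4)],[np.degrees(np.arctan2(*(a-b)[1::-1])) for a,b in((s[0],s[1]),(s[3],s[2]),(s[0],s[3]),(s[1],s[2]))])
print('posts',D([(65,470),(322,495)],0.126))
w=D([(285,135),(353,130),(370,280),(300,287),(420,123),(528,113),(547,268),(437,275)],0.040);print('plates',w)
print('narrow w',w[0]-w[1],w[3]-w[2],'other',w[4]-w[5],w[7]-w[6])
# rack: cheek tops z ~ board+4mm ; lower edge z=66-52*sin+10cos, upper 66+58 sin
zl=.066-.054*np.sin(.31)+.010;zu=.066+.058*np.sin(.31)+.004
a=R([(130,68),(617,60)],zu);b=R([(140,273),(630,263)],zl);print('rack',zl,zu,a,b)
print('yaw',[np.degrees(np.arctan2(*(x)[1::-1])) for x in(a[0]-a[1],b[0]-b[1],a[0]-b[0],a[1]-b[1])])
# plane fit
d=np.load('last_top.npz')['d'];C=cloud('top',d)[217:243,106:172].reshape(-1,3);C=C[~np.isnan(C).any(1)]
A=np.c_[C[:,:2],np.ones(len(C))];q=np.linalg.lstsq(A,C[:,2],rcond=None)[0];print('plane',q, np.degrees(np.arctan2(q[1],q[0])),np.arctan(np.hypot(q[0],q[1])))
E
```

```text
deck [[ 0.6387 -0.1305  0.02  ]
 [ 0.6634 -0.3945  0.02  ]
 [ 0.5103 -0.4106  0.02  ]
 [ 0.4829 -0.147   0.02  ]] mid [ 0.5738 -0.2706  0.02  ]
edges [np.float64(0.15659462216119663), np.float64(0.26515881638782013), np.float64(0.1539949879548993), np.float64(0.2649856186686305)] yaw row [np.float64(95.35456855122936), np.float64(95.91623395208998), np.float64(6.07106619128638), np.float64(6.013979639502645)]
knob [[ 0.4835 -0.2922  0.094 ]
 [ 0.4245 -0.267   0.094 ]
 [ 0.4572 -0.2818  0.094 ]] [ 0.454  -0.2796  0.094 ] -23.14740981891089
stand [[ 0.4539 -0.025   0.013 ]
 [ 0.4435 -0.1927  0.013 ]
 [ 0.364  -0.1862  0.013 ]
 [ 0.3742 -0.0211  0.013 ]] [ 0.4089 -0.1063  0.013 ] [np.float64(0.07983513648561738), np.float64(0.1679918228441274), np.float64(0.07976019015853242), np.float64(0.16541233463476396)] [np.float64(86.43783772878966), np.float64(86.46665956160142), np.float64(-2.8196931947358808), np.float64(-4.672077658968404)]
posts [[ 0.4101 -0.0364  0.126 ]
 [ 0.3968 -0.1727  0.126 ]]
plates [[ 0.609  -0.157   0.04  ]
 [ 0.6119 -0.196   0.04  ]
 [ 0.5249 -0.2047  0.04  ]
 [ 0.521  -0.1649  0.04  ]
 [ 0.6159 -0.2345  0.04  ]
 [ 0.6217 -0.2966  0.04  ]
 [ 0.5317 -0.3053  0.04  ]
 [ 0.5278 -0.2428  0.04  ]]
narrow w [-0.0029  0.039   0.    ] [-0.004   0.0398  0.    ] other [-0.0058  0.0621  0.    ] [-0.0039  0.0626  0.    ]
rack 0.059526833632054056 0.08769340091371973 [[0.4912 0.4162 0.0877]
 [0.4957 0.1455 0.0877]] [[0.3801 0.4133 0.0595]
 [0.3863 0.1397 0.0595]]
yaw [np.float64(90.9604085714505), np.float64(91.29940073609984), np.float64(1.4694120714465064), np.float64(3.014172101956532)]
plane [ 0.3208  0.0077 -0.0776] 1.3752196126515872 0.31052566049769637
```

```bash
cat >> loc.py <<'E'
DY=5.8; DC=np.array([.5738,-.2706]); KN=np.array([.4563,-.2822])
def v2(a): a=np.radians(a); return np.array([np.cos(a),np.sin(a)])
def down(yaw): return [180,0,yaw]
def mp(xy,z,yaw): arm.move_pose([*xy,z],down(yaw))
def ms(xy,z,yaw,speed=.15,threshold=None): return arm.move_straight([*xy,z],down(yaw),speed,threshold)
def st(*k):
    s=arm.read_state(); print(round(s['time'],1),'w',round(s['grip_width'],4),'gf',round(s['grasp_force'],1),'pos',s['tool_pos'],'rpy',s['orientation'],'F',s['force'],'T',s['torque']); return s
E
python3 - <<'E'
from loc import *
d=np.load('last_top.npz')['d'];C=cloud('top',d)
print('machine z',np.nanmax(C[100:200,90:235,2]))
for q in ([*KN,.2],157),([*KN,.2],13),([.565,-.18,.2],DY),([.409,-.106,.2],-3.5): print(planner.inverse_kinematics(q[0],down(q[1])))
mp(KN,.22,157); st()
ms(KN,.067,157,.1); 
arm.close(30); s=st()
print(s['joint_positions'])
snap('top','k1',(215,165,335,255),6.5)
E
```

```text
machine z 0.24806580276648882
[ -43.8498    0.5761  107.4624    0.       71.9615 -110.8498]
[-43.8498   0.5761 107.4624  -0.      71.9615  33.1502]
[-28.6173   8.204   99.3647  -0.      72.4313  55.5827]
[-29.9857 -16.7398 122.8365  -0.      73.9033  63.5143]
1.6 w 0.0853 gf 0.0 pos [ 0.4562 -0.2827  0.2201] rpy [-179.9854    0.0092  156.9317] F [ 0.6862  0.401  -0.5709] T [ 0.0518  0.0186 -0.012 ]
3.9 w 0.0249 gf 29.3 pos [ 0.4562 -0.2826  0.0674] rpy [-179.9562    0.0004  157.0094] F [-2.9524 -1.4208  3.2717] T [-0.2306  0.4277 -0.0398]
[ -43.8683   11.3054  111.4723   -0.0485   57.2064 -110.8514]
```

```bash
cat > turn.py <<'E'
from loc import *
def turn(dyaw,step=6,tq=0.6):
    """rotate about tool axis by dyaw (deg, world CCW +) until the torque jumps"""
    q=np.array(arm.read_state()['joint_positions']); q0=q[5]; n=int(abs(dyaw)/step); out=[]
    for i in range(1,n+1):
        q[5]=q0-np.sign(dyaw)*step*i; arm.set_joints(q); s=arm.read_state(); t=s['torque'][2]
        out.append((round(s['orientation'][2],1),round(t,2),round(s['grip_width']*1e3,1)))
        if abs(t)>tq: break
    print(out); return s
E
python3 - <<'E'
from turn import *
turn(-60,10); st(); snap('top','k2',(255,190,335,250),9)
E
```

```text
[(np.float64(147.2), np.float64(-0.09), 25.2), (np.float64(137.3), np.float64(-0.05), 24.5), (np.float64(127.3), np.float64(-0.04), 25.0), (np.float64(117.3), np.float64(-0.04), 24.7), (np.float64(107.3), np.float64(-0.04), 25.3), (np.float64(97.3), np.float64(0.02), 24.9)]
5.7 w 0.0249 gf 29.5 pos [ 0.457  -0.282   0.0674] rpy [179.9087  -0.0007  97.2818] F [4.874  6.017  1.6031] T [ 0.8323 -0.7871  0.0206]
```

View pics/k2.png

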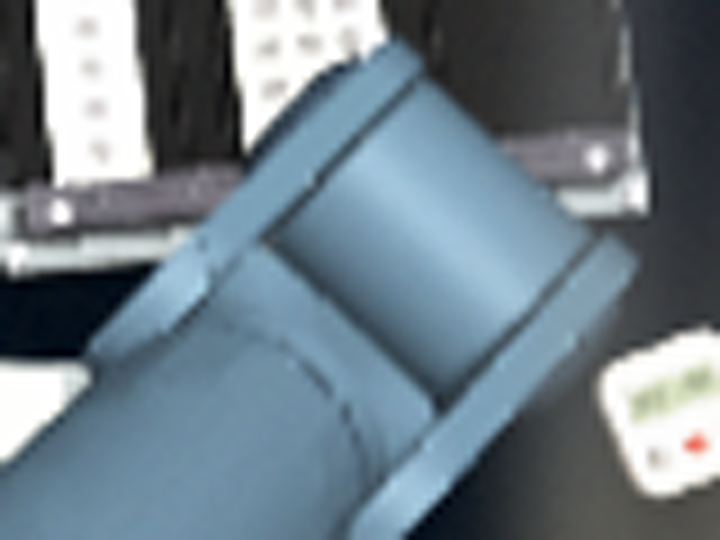

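The wrist hides the knob. The front jaw's screw has moved about 1.4 px towards the knob, from v≈212.2 to 213.6 (about 5 mm), so the knob is turning with the grip.

Run:
```python
from turn import *
turn(-75,15); turn(-30,2,.5); st()
```

```text
[(np.float64(82.6), np.float64(0.02), 25.2), (np.float64(67.5), np.float64(-0.07), 25.0), (np.float64(52.5), np.float64(-0.03), 24.8), (np.float64(37.5), np.float64(-0.05), 25.6), (np.float64(22.5), np.float64(-0.07), 25.3)]
[(np.float64(20.7), np.float64(0.01), 25.0), (np.float64(18.6), np.float64(-0.04), 24.7), (np.float64(16.6), np.float64(0.02), 24.9), (np.float64(14.6), np.float64(-0.0), 25.1), (np.float64(12.6), np.float64(-0.06), 25.1), (np.float64(10.7), np.float64(0.21), 25.0), (np.float64(8.6), np.float64(-0.08), 24.5), (np.float64(6.6), np.float64(0.01), 24.8), (np.float64(4.7), np.float64(0.08), 24.8), (np.float64(2.7), np.float64(0.4), 24.8), (np.float64(0.6), np.float64(-0.06), 24.8), (np.float64(-1.4), np.float64(0.0), 24.7), (np.float64(-3.4), np.float64(0.38), 25.0), (np.float64(-5.3), np.float64(0.77), 25.1)]
11.1 w 0.0251 gf 38.9 pos [ 0.4581 -0.283   0.0676] rpy [179.8832  -0.2861  -5.3259] F [ 0.7232 -4.5342 -1.2356] T [-0.8398 -0.0959  0.7666]
```

Run:
```python
from turn import *
q=np.array(arm.read_state()['joint_positions']); q[5]-=3; arm.set_joints(q)
arm.open_gripper(); arm.move_straight([*KN,.2],speed=.2)
mp([.40,-.5],.3,0)
snap('top','k3',(215,165,335,255),6.5); st()
```

```text
13.8 w 0.0851 gf 0.0 pos [ 0.4005 -0.4983  0.2984] rpy [-179.8457    0.061     0.0829] F [-0.0262  1.1309 -0.6921] T [0.0388 0.0047 0.0263]
```

View pics/k3.png

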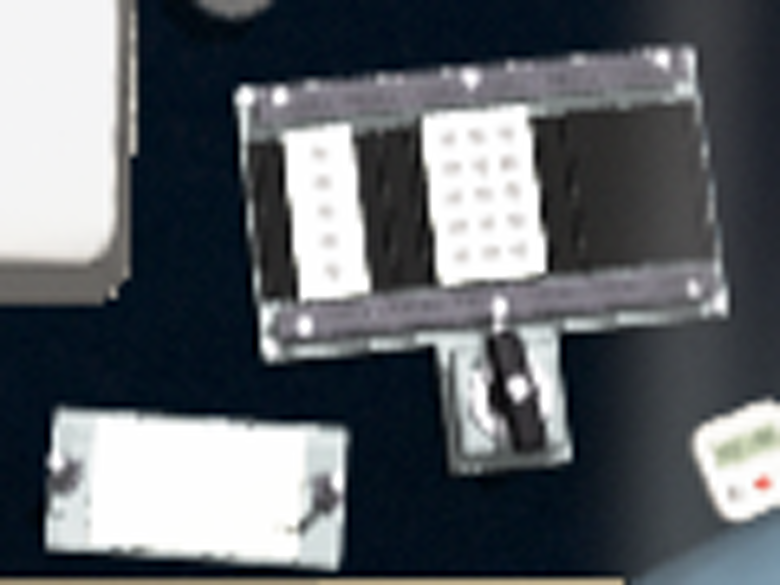

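The bar now runs from (503,335) to (533,450), about +14° in the world, which is fully open. Both jaws have moved out and both plates lie clear of the lips. The slots hold the narrow and the wide plate. Next I grasp the narrow one.

Run:
```python
from turn import *
n=D([(285,130),(352,124),(370,293),(300,300)],.04); w=D([(421,117),(528,106),(547,272),(438,283)],.04)
for c in(n,w): 
    m=c.mean(0)[:2]; print(c.mean(0),'deck xy',(m-DC)@v2(DY),(m-DC)@v2(DY+90),np.degrees(np.arctan2(*((c[0]+c[1]-c[2]-c[3])[1::-1]))), np.linalg.norm(c[0]-c[3]))
m=n.mean(0)[:2]
mp(m,.15,DY); ms(m,.0235,DY,.08); st(); arm.close(30); st()
ms(m,.06,DY,.08); st()
snap('side','g1',(220,120,320,220),6)
```

```text
[ 0.5646 -0.1805  0.04  ] deck xy -7.394264311391002e-05 0.09057902385781377 4.929239342926371 0.09870768742687024
[ 0.5744 -0.2701  0.04  ] deck xy 0.0006900652886742131 0.00045855044565897647 4.959817558811986 0.09660369703348817
16.9 w 0.0853 gf 0.0 pos [ 0.565  -0.1807  0.0241] rpy [179.9649  -0.0503   5.8017] F [-0.3999  0.1101 -0.061 ] T [-0.0116 -0.0361  0.0044]
17.4 w 0.0392 gf 31.7 pos [ 0.5648 -0.1806  0.0238] rpy [179.9849  -0.0257   5.7999] F [ 0.426  -0.7369  2.8918] T [ 0.0422  0.0678 -0.0312]
18.0 w 0.0393 gf 31.5 pos [ 0.5646 -0.1805  0.0603] rpy [179.9847  -0.0199   5.8002] F [-0.4807 -0.9952 -0.8502] T [-0.007   0.0291  0.0465]
```

View pics/g1.png

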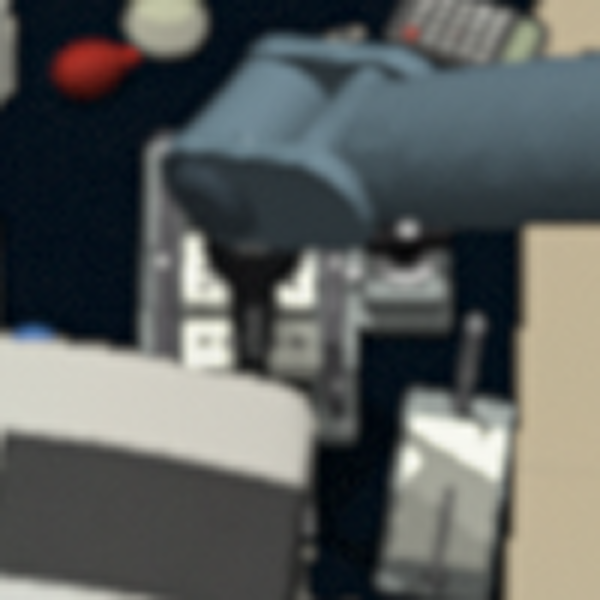

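The narrow plate hangs centred between the fingers. In the side crop the posts' tops are at (475,320) and (447,487), which gives a second measurement of the viewing mark.

```bash
python3 - <<'E'
from turn import *
S=lambda xy,z: atz('side',c2p(xy,220,120,6),z)
a=S([(475,320),(447,487)],.126); print('tops',a,a.mean(0)); b=S([(463,405),(438,566)],.013); print('bases',b,b.mean(0))
V=np.array([.4085,-.106]); VY=-3.5
z=.111+.0235-.022
m=[.5646,-.1805]
ms(m,.20,DY,.2); mp(V,.22,VY); ms(V,z,VY,.1); arm.wait(.3); st()
snap('side','v1',(270,160,330,230),8); snap('top','v1t',(210,215,280,262),8);
E
python3 -c "
import cv2,numpy as np
a=cv2.imread('pics/v1.png');b=cv2.imread('pics/v1t.png')
b=cv2.resize(b,None,fx=.85,fy=.85)
o=np.zeros((max(a.shape[0],b.shape[0]),min(800,0)+0,3),np.uint8) if 0 else None
a=cv2.resize(a,None,fx=.65,fy=.65)
h=max(a.shape[0],b.shape[0]); pad=lambda i:cv2.copyMakeBorder(i,0,h-i.shape[0],0,0,0)
cv2.imwrite('pics/v1c.png',np.hstack([pad(a),pad(b)])); print(a.shape,b.shape)"
```

```text
tops [[ 0.4064 -0.1817  0.126 ]
 [ 0.4176 -0.0407  0.126 ]] [ 0.412  -0.1112  0.126 ]
bases [[ 0.4049 -0.1814  0.013 ]
 [ 0.4146 -0.0413  0.013 ]] [ 0.4098 -0.1113  0.013 ]
21.2 w 0.0395 gf 31.5 pos [ 0.4087 -0.1061  0.1128] rpy [179.9822  -0.0374  -3.4992] F [ 0.8392 -0.4042 -1.0038] T [ 0.003  -0.0533  0.0032]
(364, 312, 3) (320, 476, 3)
```

View pics/v1c.png

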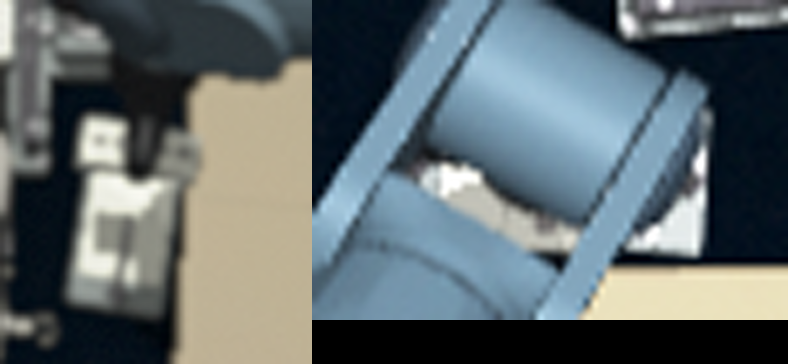

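Run:
```python
from turn import *
d=np.load('last_top.npz')['d']
p,d=grab_frame('side'); np.savez('side_v.npz',p=p,d=d)
C=cloud('side',d).reshape(-1,3); m=(C[:,0]>.35)&(C[:,0]<.47)&(C[:,1]>-.21)&(C[:,1]<0)
B=C[m&(abs(C[:,2]-.013)<.012)]
R=np.array([v2(-3.5),v2(86.5)])
def rel(P): return (P[:,:2]-[.4085,-.106])@R.T
for lo,hi in((.03,.06),(.06,.09),(.09,.11),(.11,.135)):
    Q=C[m&(C[:,2]>lo)&(C[:,2]<hi)]; r=rel(Q)
    for s in(1,-1):
        k=(r[:,1]*s>48); print(lo,s,k.sum()) if 0 else None
        k=(r[:,1]*s>.048); print(lo,s,k.sum(),np.round(1000*np.median(r[k],0),1) if k.any() else '')
    k=abs(r[:,1])<.048
    if lo>.1: print('plate pts',k.sum(),np.round(1000*np.c_[r[k],Q[k][:,2]][::4]).tolist())
r=rel(B); print('base x',np.percentile(r[:,0],[1,99]),'y',np.percentile(r[:,1],[1,99]),len(r))
```

```text
0.03 1 6 [ 3.1 79.6]
0.03 -1 0 
0.06 1 6 [ 2.4 78.9]
0.06 -1 0 
0.09 1 7 [ 4.2 79.9]
0.09 -1 0 
0.11 1 7 [ 2.8 75.1]
0.11 -1 0 
plate pts 164 [[45.0, -15.0, 128.0], [49.0, -7.0, 130.0], [32.0, -12.0, 127.0], [48.0, -7.0, 122.0], [32.0, -7.0, 128.0], [-18.0, -16.0, 127.0], [35.0, -5.0, 122.0], [19.0, -5.0, 127.0], [-31.0, -13.0, 127.0], [47.0, 5.0, 127.0], [30.0, 5.0, 131.0], [-19.0, -7.0, 126.0], [-36.0, -10.0, 126.0], [42.0, 14.0, 133.0], [26.0, 8.0, 129.0], [-16.0, -4.0, 122.0], [-32.0, -3.0, 128.0], [46.0, 15.0, 127.0], [29.0, 13.0, 128.0], [-21.0, 5.0, 129.0], [-37.0, 3.0, 131.0], [41.0, 20.0, 127.0], [24.0, 18.0, 130.0], [-21.0, 13.0, 133.0], [-38.0, 2.0, 121.0], [44.0, 24.0, 125.0], [28.0, 23.0, 128.0], [-13.0, 14.0, 126.0], [-30.0, 10.0, 125.0], [-47.0, 8.0, 125.0], [31.0, 22.0, 118.0], [15.0, 22.0, 122.0], [-26.0, 16.0, 124.0], [-43.0, 12.0, 123.0], [18.0, 21.0, 112.0], [-23.0, 23.0, 127.0], [-43.0, 19.0, 126.0], [-7.0, 26.0, 119.0], [-28.0, 27.0, 126.0], [-44.0, 22.0, 124.0], [-8.0, 30.0, 118.0]]
base x [-0.0463  0.0613] y [-0.101   0.1024] 530
```

```bash
cat >> loc.py <<'E'
V=np.array([.410,-.1067]); VY=-3.5
RC=np.array([.4395,.2787]); RY=1.3; TH=.31
def board(x,y,h):
    "TCP-point on board: x up slope, y, h above face"
    t=np.array([np.cos(TH)*v2(RY)[0],np.cos(TH)*v2(RY)[1],np.sin(TH)]); n=np.array([-np.sin(TH)*v2(RY)[0],-np.sin(TH)*v2(RY)[1],np.cos(TH)])
    return np.array([*RC,.066])+x*t+y*np.array([*v2(RY+90),0])+h*n
TO=[180,-np.degrees(TH),RY]
E
python3 - <<'E'
from loc import *
ms(V,.1125,VY,.03); arm.wait(2.6); st()
ms(V,.22,VY,.15)
off=.0235-.022
for h in(.12,off): print(planner.inverse_kinematics(board(-.002,-.066,h),TO))
arm.move_pose(board(-.002,-.066,.13),TO); st()
arm.move_straight(board(-.002,-.066,.02+off),TO,.15); s=st()
snap('side','r1',(250,225,310,325),6)
E
```

```text
24.2 w 0.0394 gf 31.5 pos [ 0.41   -0.1067  0.1125] rpy [179.9985  -0.0027  -3.4981] F [-0.3057  0.5275 -0.8821] T [ 0.001  -0.0295 -0.0336]
[ 15.9647 -20.5645 129.2342  -5.4615  54.2362 107.1921]
[ 14.6667  -3.0361 128.4836  -6.6632  37.4301 108.051 ]
26.3 w 0.0394 gf 31.5 pos [0.3998 0.2112 0.1891] rpy [179.9756 -17.7393   1.2554] F [ 0.162  -0.4547 -1.0973] T [-0.0298  0.2204  0.0011]
27.2 w 0.0394 gf 31.5 pos [0.4332 0.2124 0.0866] rpy [-179.9845  -17.829     1.2598] F [-0.1084 -0.0892 -0.8589] T [ 0.0039  0.1634 -0.0282]
```

View pics/r1.png

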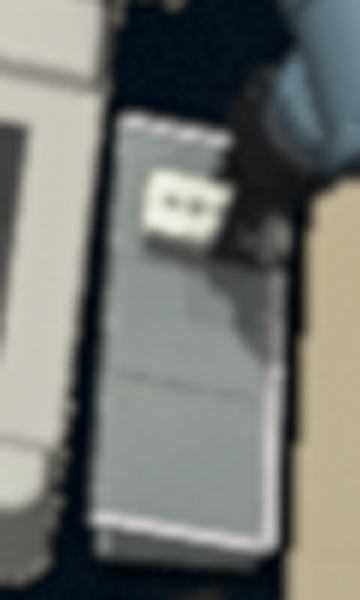

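The plate hangs just above the top-right section of the rack, parallel to it, and it is still held. Now I lower it to contact and release.

Run:
```python
from loc import *
off=.0235-.022
print(arm.move_straight(board(-.002,-.066,off-.003),TO,.02,4)); s=st()
arm.open_gripper(); arm.move_straight(board(-.002,-.066,.12),TO,.15)
mp([.45,.0],.28,0)
snap('top','p1',(80,165,335,255),3.1); st()
```

```text
True
28.1 w 0.0395 gf 32.3 pos [0.4384 0.2126 0.067 ] rpy [179.9805 -17.7072   1.3029] F [-2.5761 -0.9623  5.3523] T [-0.049   0.2137  0.0282]
30.6 w 0.0854 gf 0.0 pos [0.4493 0.0011 0.2785] rpy [-179.9548    0.1242    0.0774] F [ 0.1197 -0.6608  0.3821] T [ 0.0005 -0.0001 -0.0253]
```

View pics/p1.png

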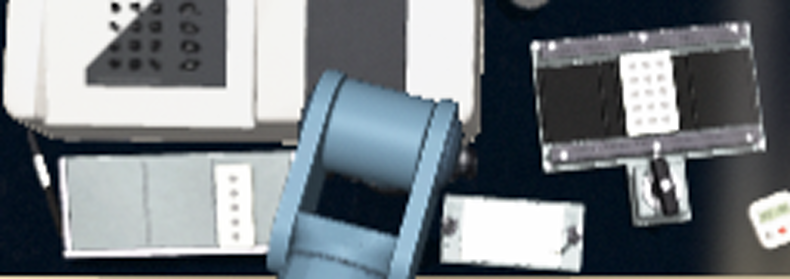

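The narrow plate lies on the rack at (234,205) with its length up the slope. The wide plate is unmoved at (648,93).

Run:
```python
from turn import *
m=np.array([.5742,-.2703])
mp(m,.15,DY); ms(m,.020,DY,.08); st(); arm.close(35); st()
ms(m,.06,DY,.08); st(); ms(m,.2,DY,.2); mp(V,.22,VY); ms(V,.111+.020-.022,VY,.1); arm.wait(.3); s=st()
p,d=snap('side','v2',(270,160,330,230),8)
C=cloud('side',d).reshape(-1,3); q=C[(C[:,2]>.10)&(C[:,2]<.14)]
r=(q[:,:2]-V)@np.array([v2(VY),v2(VY+90)]).T; k=(abs(r)<.06).all(1); print('plate x,y,z ranges',np.percentile(r[k],[2,98],axis=0),np.median(q[k][:,2]))
```

```text
33.6 w 0.0857 gf 0.0 pos [ 0.5746 -0.2705  0.0206] rpy [179.9582  -0.0459   5.8021] F [-0.4994  0.4506  0.5662] T [0.0158 0.0492 0.0244]
33.9 w 0.0608 gf 39.5 pos [ 0.5746 -0.2706  0.0206] rpy [179.9626  -0.0464   5.7955] F [-0.7615  0.7053  3.0642] T [0.0644 0.0341 0.0008]
34.6 w 0.0613 gf 39.1 pos [ 0.5741 -0.2703  0.0602] rpy [179.9937  -0.0056   5.799 ] F [ 0.4552 -0.1251 -0.8233] T [-0.0055 -0.0048  0.0237]
37.9 w 0.0612 gf 39.1 pos [ 0.4102 -0.1068  0.1093] rpy [179.9811  -0.0378  -3.4988] F [-0.3044  0.4976 -0.6987] T [ 0.0264 -0.0527  0.021 ]
plate x,y,z ranges [[-0.0451 -0.0266]
 [ 0.0478  0.0437]] 0.12736253837711375
```

View pics/v2.png

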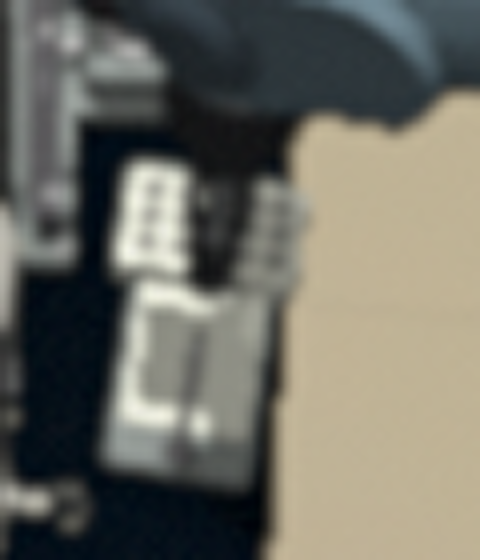

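The wide plate (about (210,225) in the crop) is level over the light panel, with no tilt or slip. I'll hold it, then place it.

Run:
```python
from loc import *
arm.wait(2.6); st(); ms(V,.22,VY,.15)
off=.020-.022; Y=.055
print(planner.inverse_kinematics(board(-.002,Y,off),TO))
arm.move_pose(board(-.002,Y,.13),TO); st()
arm.move_straight(board(-.002,Y,.015+off),TO,.15); st()
print(arm.move_straight(board(-.002,Y,off-.003),TO,.02,4)); st()
arm.open_gripper(); arm.move_straight(board(-.002,Y,.12),TO,.15)
mp([.45,.0],.28,0)
snap('top','p2',(80,165,335,255),3.1); st()
```

```text
40.6 w 0.0611 gf 39.1 pos [ 0.41   -0.1067  0.109 ] rpy [179.9975  -0.0012  -3.4994] F [ 0.4256  0.2098 -1.4013] T [ 0.0161 -0.0208  0.0448]
[ 29.4129   7.0836 118.4608 -13.0847  39.4161 127.1454]
43.1 w 0.0615 gf 39.1 pos [0.3972 0.3321 0.1891] rpy [179.9796 -17.756    1.2398] F [-0.1104 -0.1897 -0.8752] T [-0.0253  0.2002  0.0234]
44.0 w 0.0612 gf 39.1 pos [0.433  0.3337 0.0786] rpy [-179.9581  -17.8341    1.2731] F [ 0.581   0.1679 -0.9965] T [-0.0131  0.1784 -0.    ]
True
44.7 w 0.061 gf 39.9 pos [0.4366 0.3336 0.0641] rpy [179.9775 -17.7273   1.3001] F [-1.3464 -1.0012  4.3517] T [0.0109 0.1861 0.0355]
47.4 w 0.0856 gf 0.0 pos [0.4497 0.0009 0.2792] rpy [-179.9744    0.0687    0.0828] F [ 0.2415 -0.4274  0.2478] T [-0.0223  0.0041 -0.0076]
```

View pics/p2.png

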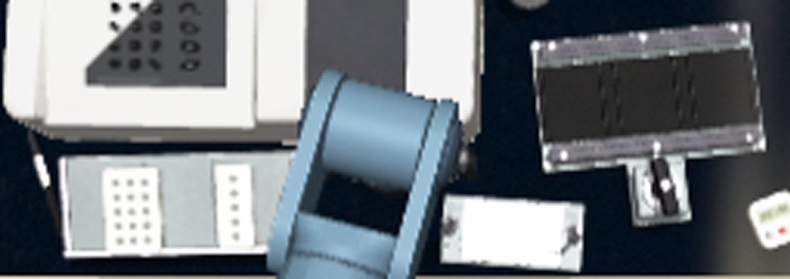

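Both plates lie on the rack, at (132,208) and (234,205), and the clamp is empty. Now I turn the knob home.

Run:
```python
from turn import *
mp(KN,.2,14); ms(KN,.067,14,.1); arm.close(45); st()
turn(150,15); turn(34,2,.7); st()
q=np.array(arm.read_state()['joint_positions']); q[5]+=2; arm.set_joints(q)
arm.open_gripper(); arm.move_straight([*KN,.2],speed=.2)
mp([.35,-.55],.3,0); arm.wait(.5)
snap('top','e1',(80,165,335,255),3.1)
p=np.load('last_top.npz')['p']; cv2.imwrite('pics/e2.png',np.vstack([cv2.resize(p[165:255,215:335,::-1],None,fx=5,fy=5,interpolation=2),cv2.resize(p[205:255,80:200,::-1],None,fx=5,fy=2.9,interpolation=2)]))
st()
```

```text
50.6 w 0.0241 gf 44.0 pos [ 0.4566 -0.2832  0.0676] rpy [179.8762  -0.0224  14.0022] F [-0.8052 -2.9872  2.1201] T [-0.6757  0.1538  0.0034]
[(np.float64(28.8), np.float64(0.03), 23.6), (np.float64(43.8), np.float64(0.1), 23.8), (np.float64(58.7), np.float64(0.06), 24.0), (np.float64(73.7), np.float64(0.1), 23.6), (np.float64(88.7), np.float64(0.02), 23.7), (np.float64(103.7), np.float64(0.09), 23.8), (np.float64(118.7), np.float64(0.09), 23.4), (np.float64(133.7), np.float64(0.08), 24.0), (np.float64(148.7), np.float64(0.08), 23.8), (np.float64(163.7), np.float64(0.02), 23.6)]
[(np.float64(165.5), np.float64(0.05), 23.9), (np.float64(167.6), np.float64(0.03), 23.6), (np.float64(169.6), np.float64(0.1), 23.8), (np.float64(171.7), np.float64(0.01), 24.0), (np.float64(173.7), np.float64(0.04), 23.9), (np.float64(175.7), np.float64(0.08), 23.9), (np.float64(177.7), np.float64(0.01), 23.9), (np.float64(179.7), np.float64(0.08), 23.9), (np.float64(-178.3), np.float64(0.05), 23.7), (np.float64(-176.3), np.float64(0.11), 23.5), (np.float64(-174.3), np.float64(-0.03), 23.7), (np.float64(-172.4), np.float64(-0.32), 23.9), (np.float64(-170.4), np.float64(-0.62), 23.7), (np.float64(-168.1), np.float64(0.02), 23.6), (np.float64(-166.1), np.float64(0.07), 24.0), (np.float64(-164.1), np.float64(0.04), 24.0), (np.float64(-162.1), np.float64(0.1), 23.6)]
58.5 w 0.0236 gf 45.9 pos [ 0.4551 -0.2837  0.0676] rpy [-179.8917   -0.2383 -162.1413] F [-6.7256 -3.0889  3.4695] T [-0.4184  1.2325  0.1032]
63.2 w 0.0855 gf 0.0 pos [ 0.35 -0.55  0.3 ] rpy [179.9991  -0.0013   0.0026] F [ 0.0758 -0.2683  0.2847] T [0.0225 0.0093 0.0022]
```

View pics/e2.png

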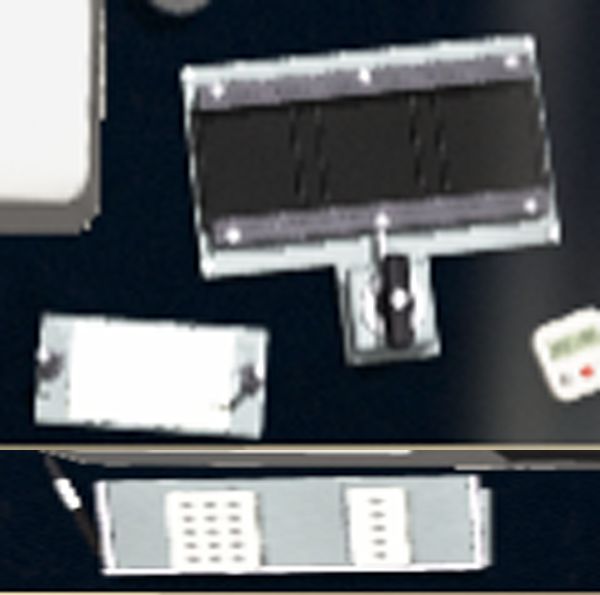

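The stop was met near yaw 186°, then the grip slipped and my 2° back-off loosened the knob slightly; the bar, from (395,255) to (400,345), looks about 3° short of home. The 24 mm grip width suggests the pads held the hub's rim, so I'll re-grip 6 mm higher and seat it.

Run:
```python
from turn import *
mp(KN,.2,-177); ms(KN,.074,-177,.1); arm.close(30); st()
turn(16,1,.5); s=st()
arm.open_gripper(); arm.move_straight([*KN,.2],speed=.2)
mp([.35,-.55],.3,0); arm.wait(.5)
snap('top','e3',(270,190,330,245),10); st()
```

```text
67.6 w 0.017 gf 35.7 pos [ 0.4564 -0.283   0.0743] rpy [-179.9067    0.0244 -177.0053] F [ 0.0015 -3.9376  0.525 ] T [-0.484   0.1402 -0.0597]
[(np.float64(-176.0), np.float64(0.03), 17.3), (np.float64(-175.0), np.float64(0.09), 17.3), (np.float64(-174.0), np.float64(-0.17), 16.9), (np.float64(-173.1), np.float64(-0.81), 17.5)]
68.6 w 0.0175 gf 37.7 pos [ 0.4564 -0.2831  0.0743] rpy [-179.9162    0.0329 -173.096 ] F [-0.7944 -3.0917 -0.333 ] T [-0.3406  0.2306 -0.8091]
73.0 w 0.0856 gf 0.0 pos [ 0.35 -0.55  0.3 ] rpy [179.9973   0.001    0.002 ] F [ 0.2117 -0.1895 -0.5756] T [-0.0365 -0.0399  0.0305]
```

View pics/e3.png

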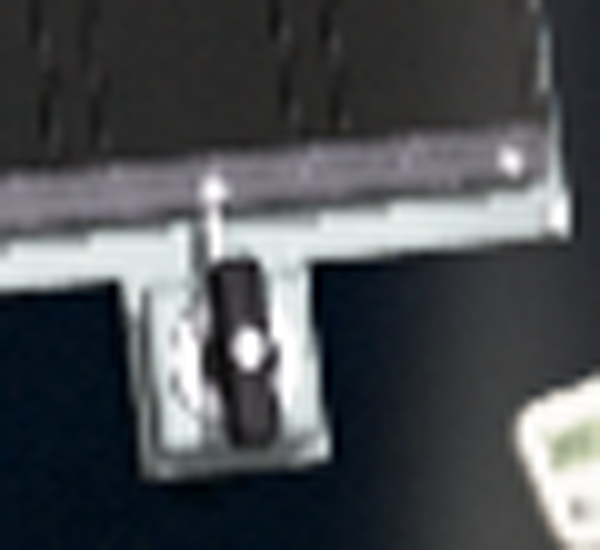

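The bar now runs from (235,262) to (255,445), square with the deck, and a firm stop was felt at home.

```bash
python3 -c "
from rig import workorder; print(workorder.sign_off())"
```

```text
the job is handed in; nothing more can be done
None
```

I opened the clamp, held the narrow and then the wide plate still at the viewing mark for over two seconds each, laid both on the sloped rack, turned the empty clamp fully home and handed the job in; there was no medium plate on the deck.

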